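# Lock the appraiser's strongbox

### The job

Lock the dark grey strongbox on the desk using the fingertips only: push the peg of the slotted disc round until its slot lines up with the bolt, then push the bolt's upright tab along the guide so that the bolt slides through the slot and under the keeper, fully home with the tab against the two stops. Do not lift the bolt out of its guide, and leave everything lying on the box and around it where it is.

Things in the scene. Friction and masses are not known exactly. Their poses are not given: they have to be found in the camera images.
- strongbox: Fixed dark grey steel strongbox, 290 mm long (its y, -215 to 75), 200 wide (x, -100 to 100), lid top 50 above the table. Origin on the table top straight below the axis of the slotted disc; z up (all z here from the table). The bolt travels along its +y on the line x = 0: from an open-topped guide, through the disc's slot, under a bridge-shaped keeper.
- guide_end (a point): End of the bolt's open dark steel guide next to the disc, on the guide's floor (strongbox x 0, y -39 mm, z 53). From here the guide runs 174 mm to -y; 15 wide inside, 27 over its walls, wall tops at z 63. Two stop blocks flank it at y -58 to -50, 8 to 17 either side of the line, tops at z 76.
- keeper (a point): Middle of the top of the steel keeper bridge (strongbox x 0, y 53 mm, z 74): 32 wide, 14 along y; the home bolt lies under it.
- turn_disc (a joint): Turn of the slotted brass disc about its vertical axis, rad, growing anticlockwise seen from above. At 0 and at 3.14 the slot lies along the bolt's line; the peg is then on the strongbox +x side (0) or -x side (3.14). Range -0.5 to 3.64; stays where left; about 3 N sideways on the peg turns it. Starts well out of line, peg on the keeper's half.
- disc_slot (a point): On the disc's axis at the height of its top face (z 66 mm). The disc is 68 across, with one straight slot 17 wide cut right across its middle along this frame's y; slot floor at z 52. Turns with the disc; its x axis points to the peg.
- disc_peg (a point): Middle of the upright steel peg on the disc: 10 mm across, 22 tall (z 66 to 88), 24 from the disc's axis, at right angles to the slot. Push it sideways to turn the disc.
- bolt_tab (a point): Centre of the bolt's upright steel thumb tab: 28 mm wide (across the travel), 8 thick (along it), 26 tall (z 65 to 91). y axis along the bolt to its nose, z up. Starts with the nose short of the disc; fully home its front face rests against the two stop blocks.
- home (a point): Fixed point where the tab's centre lies when the bolt is fully home (strongbox x 0, y -62 mm, z 78).
- bolt_nose (a point): Pointed tip of the bolt's nose, 132 mm ahead of the tab's centre and 19 below it.
- bolt: Loose steel bar, about 0.2 kg, 12 x 12 mm, lying in the open guide at z 53 to 65; reaches 132 ahead of the tab's centre and 14 behind it; slides with 1 to 4 N. Origin on its underside below the tab's centre (25 lower); axes as for the tab.
- ring_box: closed blue jewellery ring box, 34 x 34 x 30 mm, loose on the strongbox lid; origin at the centre of its underside
- loupe: black eyepiece loupe, 27 across, 27 mm tall, standing loose on the strongbox lid; origin at the centre of its underside
- mug: white mug, 76 across, 90 mm tall, loose on the table; origin at the centre of its underside
- crystal_ball: glass ball 64 across on a dark wooden foot, 81 mm tall, loose on the table; origin at the centre of its underside
- jar: small glass jar with white lid, 50 across, 60 mm tall, loose on the table; origin at the centre of its underside
- tweezers: steel tweezers, about 130 long and 8 mm high, lying loose on the table; origin at the middle of their underside
- carving: turned wooden ornament, 60 across at the foot, 105 mm tall, loose on the table; origin at the centre of its underside

How it is judged:
By the outcome, as a careful person would: the job done as asked, in the order asked, and still so for the second after the job is handed in, with the robot touching nothing.
It also fails if it takes over 48 s, if anything falls off the work surface, if the arm or the gripper's body presses on something with over 40 N, if the wrist force passes 120 N, or if a joint passes its speed limit or range.

### The arm

A 7-joint arm with a two-finger parallel gripper is mounted at the origin on the work surface. World frame = base frame: x ahead of the robot, y to its left, z up, the work surface at z = 0. Lengths are in m, angles in rad, forces in N, time in s.
With the tool pointing down it reaches from about 0.4 to 0.85 m from the base axis. Payload 10.4 kg.
Tool frame: the origin (TCP) lies midway between the tips of the shut fingers; the grasp point (between the pads) lies 19 mm behind it; z points along the fingers, y is the line along which they close (so a half turn about z gives the same grasp; the last joint's range is limited). The gripper opens to 87 mm and grips with 3 to 60 N. Pads are 19 mm wide; open, the fingers measure 117 mm over their backs; the gripper's body (75 mm by 190 mm) begins 51 mm behind the grasp point.
Start: joints at [1.31, 0.332, -0.065, 1.46, 0.022, 1.35, -0.088], TCP at [0.147, -0.607, 0.223] pointing down, gripper open.
Joint ranges: [-2.6, 2.6], [-0.5, 2.12], [-1.47, 1.34], [0.16, 2.42], [-1.27, 4.41], [0.06, 2.06], [-2.6, 2.6]. Speed limits (rad/s): [2.22, 2.22, 2.79, 2.79, 3.14, 3.14, 3.14].

### API

Orientations are given as a unit quaternion [w, x, y, z].
In Python, from cell import robot gives the robot as it stands.
- The arm moves only by the tool jog_arm, never from a script. Its argument "series" is a list that holds one entry, the list of rows, each a list of 6 numbers: the shift along the tool's x, y, z as a fraction of full scale, then the turn, a rotation vector about the tool's x, y, z as a fraction of full scale. A call has 1 to 10 rows; each row is the pose to reach, as a shift and turn from the pose commanded when the call began, along the tool's axes at that moment, turning the shorter way round; what a row does not reach only later rows make up. Full scale, the value 1, is 300 mm for a shift and pi rad for a turn. A row lasts 1/8 s, in which the tool goes at most 62.5 mm and 10.7 degrees, less where a joint would pass 70% of its speed; a pose out of reach is approached as far as the arm can. A call with a number of a shift or a turn outside -1 to 1 is refused whole. A call with a gripper value outside its range is refused whole. "grip" is the opening, from 0 (shut) to 1 (fully open), set as the call begins (left out, the last holds). The fingers move at their own pace and stop on an object; "squeeze" is the grip in N (left out, the last holds). Time passes only in rows, so rows that repeat a pose let the fingers close. It gives the time, the measured TCP pose, the force, the opening and the grip force at its end, in the units of the state.
- robot.read_state(): the state, without advancing time (a new reading comes with each control period).
- robot.get_image(name): name is "side" or "top"; returns a dict with "pixels" (420x560x3 uint8, red, green, blue), "range_z" (420x560 float32, m along the optical axis (not along the pixel's ray), 0 where there is no reading), "K" (3x3 intrinsics, pixels), "cam_to_world" (4x4, takes a point from camera to world coordinates). Camera axes: x right, y down, z forward; pixel columns grow to the right and rows downward; lengths in m; the calibration is good to about 2 mm. A picture is of the moment at which its call begins.
- robot.sign_off(): hands the job in; it is judged then, once.
The state is a dict: "clock": time; "joint_pos": joint angles; "qd": joint speeds; "joint_efforts": joint torques, N m; "position": TCP position; "orientation": TCP orientation; "contact_force": force on the tool from outside, world axes, zero at the start; "torque": the same for the moment, N m; "gripper_width": finger opening in m; "grasp_force": force on a finger pad.
Only numpy, scipy, OpenCV 4.12 (cv2) and the standard library are available. Lean on these libraries where they do the work, as an engineer would, in place of code of your own. Each camera call takes 0.05 s, during which the arm holds its last target. There are 200 camera calls.

## Working session

There is one attempt and no reset: what is moved stays moved. The work goes in short steps, Python scripts to look and compute and a tool call to move; the robot and the scene stay as the last step left them, time stands still between calls to the robot, and variables do not carry over. Pictures are saved under pics/ and viewed, at most 10 in all, crops included, and the job is handed in when it is done.

Besides the shell and the picture viewer there is one more tool, called after "Call:" by a JSON object that holds its "api" and its "payload", one argument or row to a line. jog_arm: Moves the arm, as the interface text tells. Shift numbers are shares of 300 mm and turn numbers shares of pi rad, none past 1 either way. Its arguments: {"type":"object","properties":{"series":{"type":"array","items":{"type":"array","items":{"type":"array","items":{"type":"number","minimum":-1,"maximum":1}}}},"grip":{"type":"number"},"squeeze":{"type":"number"}},"required":["series"]}

```bash
mkdir -p pics
cat > h.py <<'E'
import numpy as np, cv2
from cell import robot
def cap(n):
    im=robot.get_image(n); np.savez(f'{n}.npz',**im); return im
def world(im):
    z=im['range_z'];K=im['K'];v,u=np.mgrid[:z.shape[0],:z.shape[1]]
    p=np.stack([(u-K[0,2])/K[0,0]*z,(v-K[1,2])/K[1,1]*z,z,np.ones_like(z)],-1)
    return (p@im['cam_to_world'].T)[...,:3]
E
python3 - <<'E'
from h import *
for n in('top','side'):
    im=cap(n); cv2.imwrite(f'pics/{n}0.png',im['pixels'][...,::-1]); print(n,im['cam_to_world'].round(3).tolist(),im['K'].tolist())
s=robot.read_state();print(s['clock'],s['position'],s['orientation'],s['contact_force'],s['gripper_width'])
E
```

```text
top [[-0.009, -0.988, 0.152, 0.333], [-1.0, 0.01, 0.007, -0.026], [-0.009, -0.152, -0.988, 1.457], [0.0, 0.0, 0.0, 1.0]] [[513.4003411824508, 0.0, 279.3305497247867], [0.0, 513.4003411824508, 205.0247867543922], [0.0, 0.0, 1.0]]
side [[-0.774, -0.382, 0.505, -0.314], [-0.634, 0.47, -0.615, 0.997], [-0.002, -0.796, -0.605, 1.068], [0.0, 0.0, 0.0, 1.0]] [[523.285301947138, 0.0, 278.8335438598677], [0.0, 523.285301947138, 212.34863281948049], [0.0, 0.0, 1.0]]
0.1 [ 0.14712163 -0.60707315  0.22185072] [-6.29489446e-04  9.92939226e-01  1.18622438e-01 -1.19811523e-04] [-0.39029076  0.54700797  0.3688496 ] 0.0865888408549717
```

View pics/top0.png

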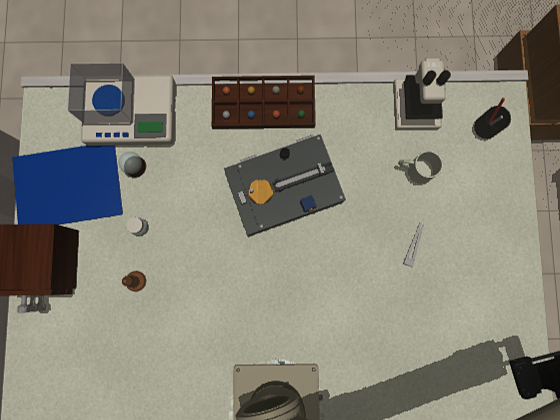

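View pics/side0.png

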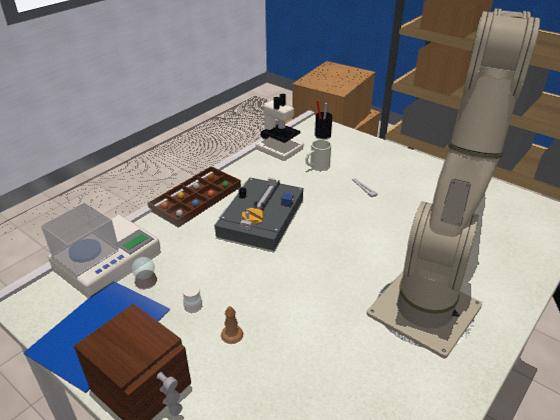

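The top view shows the box at about (225–345, 135–237), with the disc at (261,191), the keeper at (242,197), the bolt running to its tab at (322,168), the ring box at (308,204) and the loupe at (284,153). Next I'll fit the box frame.

```bash
cat > fit.py <<'E'
from h import *
im=dict(np.load('top.npz')); P=world(im)
m=(P[...,2]>.044)&(P[...,2]<.057); m[:125]=0;m[245:]=0;m[:,:215]=0;m[:,355:]=0
q=P[m][:,:2].astype(np.float32)
r=cv2.minAreaRect((q*1000)); print(r)
b=P[120:245,215:355].reshape(-1,3); px=im['pixels'][120:245,215:355].reshape(-1,3).astype(int)
c=np.array(r[0])/1000; 
# box +y: from tab towards disc
v=P[191,261,:2]-P[168,320,:2]; a=np.deg2rad(r[2]); cand=[np.array([np.cos(a+k*np.pi/2),np.sin(a+k*np.pi/2)]) for k in range(4)]
ey=max(cand,key=lambda e:e@v); ex=np.array([ey[1],-ey[0]])
O=c+ey*.070; yaw=np.arctan2(ey[1],ey[0]); print('O',O,'ey',ey,'yaw_y',yaw)
np.savez('box.npz',O=O,ex=ex,ey=ey)
L=np.c_[(b[:,:2]-O)@ex,(b[:,:2]-O)@ey,b[:,2]]*1000
def show(n,s): 
    if s.any(): print(n,s.sum(),L[s].min(0).round(0),L[s].max(0).round(0),L[s].mean(0).round(1))
ins=(abs(L[:,0])<100)&(L[:,1]>-215)&(L[:,1]<75)
brass=ins&(px[:,0]-px[:,2]>70); show('brass',brass)
show('blue',ins&(px[:,2]-px[:,0]>30)); 
show('high>70',ins&(L[:,2]>70)); print(np.c_[L,px][ins&(L[:,2]>69)].round(0).astype(int).tolist())
E
python3 fit.py
python3 - <<'E'
import cv2
i=cv2.imread('pics/top0.png')[130:242,218:352]; cv2.imwrite('pics/c0.png',cv2.resize(i,None,fx=5.3,fy=5.3,interpolation=cv2.INTER_CUBIC)[:600])
E
```

```text
((612.2718505859375, -27.87457275390625), (208.31942749023438, 290.58831787109375), 19.4432373046875)
O [0.58897075 0.03813345] ey [-0.33287282  0.94297173] yaw_y 1.9101448350082815
brass 429 [ -98. -114.   44.] [35. 33. 79.] [-2.7 -1.7 60.9]
blue 132 [ -97. -128.   71.] [-63. -95.  87.] [ -80.  -111.5   79.7]
high>70 400 [ -99. -190.   70.] [87. 60. 96.] [-21.2 -79.1  78.3]
[[87, -103, 76, 29, 28, 27], [86, -105, 73, 25, 25, 24], [84, -107, 80, 34, 34, 33], [85, -96, 77, 21, 22, 20], [85, -99, 76, 22, 21, 21], [83, -101, 80, 25, 24, 22], [83, -104, 77, 27, 26, 24], [82, -107, 77, 25, 24, 22], [82, -110, 73, 27, 25, 24], [84, -93, 75, 23, 23, 21], [84, -96, 74, 26, 26, 24], [82, -98, 77, 27, 27, 25], [81, -100, 77, 29, 27, 25], [80, -103, 76, 28, 28, 27], [79, -106, 77, 27, 27, 25], [78, -108, 75, 27, 27, 24], [77, -111, 75, 27, 25, 25], [80, -91, 82, 25, 24, 22], [81, -95, 75, 27, 26, 25], [79, -97, 78, 29, 28, 26], [78, -99, 80, 30, 29, 27], [78, -102, 74, 29, 28, 27], [76, -105, 79, 29, 29, 28], [75, -107, 78, 27, 26, 24], [74, -110, 79, 27, 26, 25], [73, -112, 80, 45, 44, 43], [7
[... 10780 characters left out ...]
, 43], [-90, -96, 75, 32, 40, 59], [-91, -98, 82, 44, 57, 86], [-92, -101, 80, 44, 56, 83], [-93, -103, 81, 44, 58, 86], [-94, -106, 79, 45, 60, 92], [-95, -108, 80, 32, 45, 70], [-96, -111, 83, 63, 57, 62], [-97, -114, 79, 140, 102, 62], [-98, -116, 79, 82, 61, 31], [-98, -119, 72, 28, 30, 33], [-93, -95, 77, 30, 35, 47], [-94, -97, 85, 49, 63, 98], [-94, -101, 71, 43, 56, 82], [-96, -102, 81, 37, 48, 69], [-96, -105, 78, 45, 50, 69], [-97, -108, 79, 82, 62, 40], [-98, -111, 74, 105, 75, 32], [-98, -113, 72, 149, 105, 43], [-94, -95, 71, 28, 31, 39], [-97, -96, 87, 40, 50, 77], [-97, -99, 79, 33, 40, 56], [-98, -102, 76, 26, 30, 34], [-99, -105, 75, 37, 35, 32], [-99, -107, 72, 90, 68, 35]]
```

View pics/c0.png

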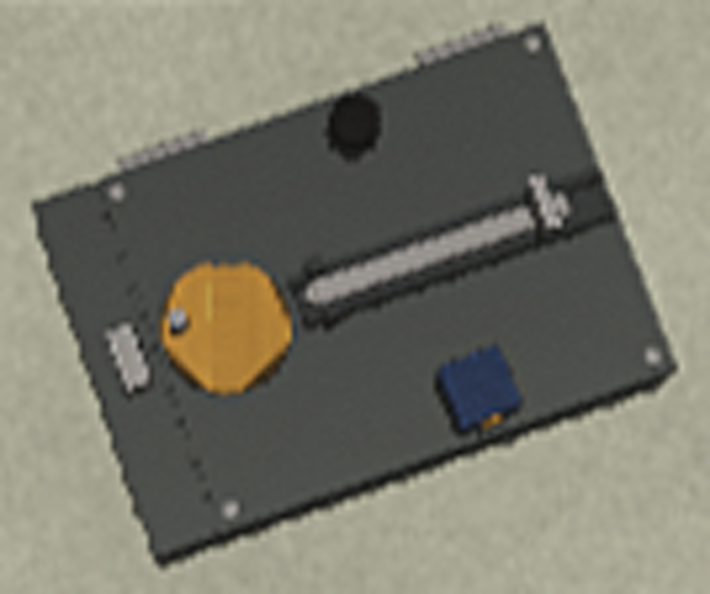

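The crop shows the peg at (178,320), the keeper at (127,357), the bolt from (315,290) to its tab at (548,200), and the stops at about (312,275) and (320,315). The hinge knuckles on the +x side bias the rectangle by 4 mm, so I shift the origin to match. The corrected values fit the task text: keeper at y 53, peg radius 24 at an angle of about 1.23 rad, and tab at y ≈ -175.5.

```bash
cat >> h.py <<'E'
from scipy.spatial.transform import Rotation as Rn
b=np.load('box.npz'); ex,ey=b['ex'],b['ey']; O=b['O']-.004*ex
def w(x,y,z): return np.r_[O+x/1e3*ex+y/1e3*ey,z/1e3]
def rot(phi): # tool down, tool y along box angle phi deg
    a=np.deg2rad(phi)+np.arctan2(ex[1],ex[0]); Y=np.r_[np.cos(a),np.sin(a),0]; Z=np.r_[0,0,-1.]
    return Rn.from_matrix(np.c_[np.cross(Y,Z),Y,Z])
def st():
    s=robot.read_state(); q=s['orientation']; R=Rn.from_quat(np.r_[q[1:],q[0]]); p=s['position']
    Y=R.as_matrix()[:,1]; print('t',round(s['clock'],2),'box mm',(np.r_[(p[:2]-O)@ex,(p[:2]-O)@ey,p[2]]*1e3).round(1),'phi',np.rad2deg(np.arctan2(Y[:2]@ey,Y[:2]@ex)).round(1),'F',np.round(s['contact_force'],1),'grip',round(s['gripper_width'],4)); return p,R
def go(*wp): # wp: (x,y,z,phi) in box mm/deg -> rows
    p,R=st()
    for x,y,z,f in wp:
        print([*(R.inv().apply(w(x,y,z)-p)/.3).round(4),*((R.inv()*rot(f)).as_rotvec()/np.pi).round(4)])
E
python3 -c "
from h import *
go((8,22.7,170,-19.4),(8,22.7,120,-19.4))"
```

```text
t 0.1 box mm [-627.4 -461.3  221.9] phi -95.8 F [-0.4  0.5  0.4] grip 0.0866
[np.float64(1.9436), np.float64(-1.8196), np.float64(0.175), np.float64(-0.0004), np.float64(-0.0002), np.float64(-0.4245)]
[np.float64(1.9436), np.float64(-1.8194), np.float64(0.3417), np.float64(-0.0004), np.float64(-0.0002), np.float64(-0.4245)]
```

Call:
{"api": "jog_arm", "payload": {
  "series": [
    [[0.97, -0.91, 0, 0, 0, 0], [0.97, -0.91, 0, 0, 0, 0], [0.97, -0.91, 0, 0, 0, 0], [0.97, -0.91, 0, 0, 0, 0], [0.97, -0.91, 0, 0, 0, 0], [0.97, -0.91, 0, 0, 0, 0], [0.97, -0.91, 0, 0, 0, 0], [0.97, -0.91, 0, 0, 0, 0]]
  ],
  "grip": 0.3
}}

```text
clock: 1.1
position: [0.3666, -0.272, 0.2225]
orientation: [0.0, 0.993, 0.12, -0.0]
contact_force: [-0.8, -0.7, 1.0]
gripper_width: 0.027
grasp_force: 0.0
```

Call:
{"api": "jog_arm", "payload": {
  "series": [
    [[0.97, -0.91, 0.2, 0, 0, -0.4245], [0.97, -0.91, 0.2, 0, 0, -0.4245], [0.97, -0.91, 0.2, 0, 0, -0.4245], [0.97, -0.91, 0.2, 0, 0, -0.4245], [0.97, -0.91, 0.2, 0, 0, -0.4245], [0.97, -0.91, 0.2, 0, 0, -0.4245], [0.97, -0.91, 0.2, 0, 0, -0.4245], [0.97, -0.91, 0.2, 0, 0, -0.4245], [0.97, -0.91, 0.2, 0, 0, -0.4245], [0.97, -0.91, 0.2, 0, 0, -0.4245]]
  ]
}}

```text
clock: 2.35
position: [0.5842, 0.0582, 0.1627]
orientation: [0.001, 0.708, 0.706, -0.0]
contact_force: [-0.1, -0.6, 0.5]
gripper_width: 0.0263
grasp_force: 0.0
```

```bash
python3 -c "
from h import *
go((8,22.7,100,-19.4),(8,22.7,73,-19.4))
im=cap('side'); P=world(im); p=w(0,0,70); T=np.linalg.inv(im['cam_to_world'])@np.r_[p,1]; uv=(im['K']@T[:3])[:2]/T[2]; print(uv)
u,v=map(int,uv); cv2.imwrite('pics/s1.png',cv2.resize(im['pixels'][v-70:v+50,u-80:u+80,::-1],None,fx=5,fy=5,interpolation=cv2.INTER_CUBIC))"
```

```text
t 2.35 box mm [  6.2  20.5 162.7] phi -19.7 F [-0.1 -0.6  0.5] grip 0.0263
[np.float64(0.0091), np.float64(0.0033), np.float64(0.209), np.float64(0.0001), np.float64(0.0004), np.float64(-0.0014)]
[np.float64(0.0092), np.float64(0.0032), np.float64(0.299), np.float64(0.0001), np.float64(0.0004), np.float64(-0.0014)]
[251.87745996 212.27476499]
```

View pics/s1.png

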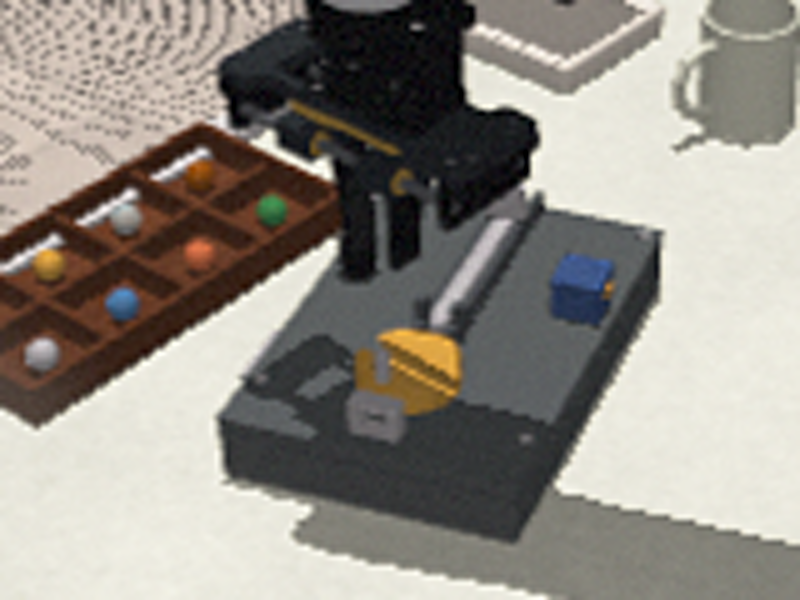

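The side crop shows the open fingers above the disc, the peg at (382,365) just behind the keeper at (375,415), and the slot crossing the disc out of line. Lowering the fingers around the peg.

Call:
{"api": "jog_arm", "payload": {
  "series": [
    [[0.009, 0.003, 0.1, 0, 0, 0], [0.009, 0.003, 0.2, 0, 0, 0], [0.009, 0.003, 0.25, 0, 0, 0], [0.009, 0.003, 0.28, 0, 0, 0], [0.009, 0.003, 0.299, 0, 0, 0], [0.009, 0.003, 0.299, 0, 0, 0]]
  ]
}}

```text
clock: 3.15
position: [0.5854, 0.063, 0.0731]
orientation: [0.0, 0.707, 0.707, 0.0]
contact_force: [0.0, 0.4, -0.1]
gripper_width: 0.0262
grasp_force: 0.0
```

```bash
python3 -c "
from h import *
def P(t,off=0):
    a=np.deg2rad(t); return (24*np.cos(a)+off*np.sin(a),24*np.sin(a)-off*np.cos(a),73,t-90)
go(*[P(t) for t in (70,60,50,40,30,20,10,0)])
im=cap('side'); u,v=251,212; cv2.imwrite('pics/s2.png',cv2.resize(im['pixels'][v-50:v+30,u-55:u+55,::-1],None,fx=7,fy=7,interpolation=cv2.INTER_CUBIC))"
```

```text
t 3.15 box mm [ 8.9 24.6 73.1] phi -19.4 F [ 0.   0.4 -0.1] grip 0.0262
[np.float64(-0.0073), np.float64(0.0001), np.float64(0.0005), np.float64(0.0002), np.float64(0.0), np.float64(0.0032)]
[np.float64(-0.0086), np.float64(0.014), np.float64(0.0005), np.float64(0.0002), np.float64(-0.0), np.float64(0.0588)]
[np.float64(-0.0124), np.float64(0.0275), np.float64(0.0005), np.float64(0.0002), np.float64(-0.0), np.float64(0.1143)]
[np.float64(-0.0184), np.float64(0.04), np.float64(0.0005), np.float64(0.0002), np.float64(-0.0), np.float64(0.1699)]
[np.float64(-0.0265), np.float64(0.0514), np.float64(0.0005), np.float64(0.0002), np.float64(-0.0), np.float64(0.2254)]
[np.float64(-0.0365), np.float64(0.0611), np.float64(0.0005), np.float64(0.0002), np.float64(-0.0001), np.float64(0.281)]
[np.float64(-0.048), np.float64(0.069), np.float64(0.0005), np.float64(0.0002), np.float64(-0.0001), np.float64(0.3366)]
[np.float64(-0.0607), np.float64(0.0748), np.float64(0.0005), np.float64(0.0001), np.float64(-0.0001), np.float64(0.3921)]
```

View pics/s2.png

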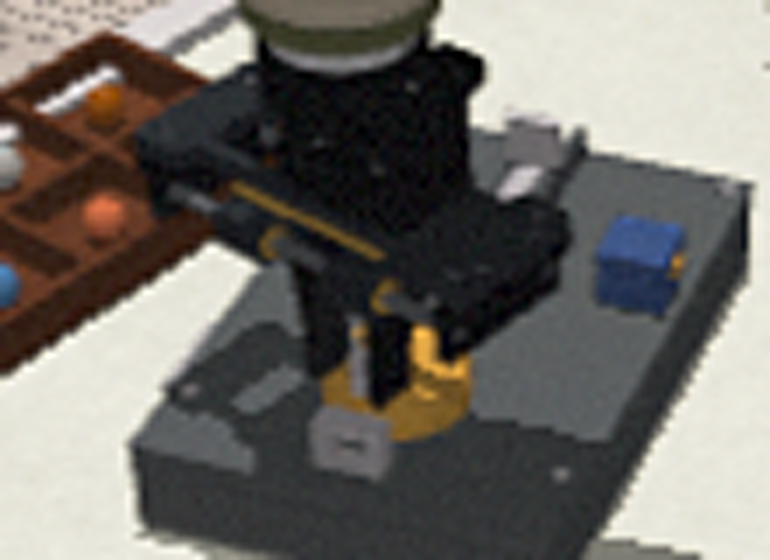

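The peg at (358,355) stands between the fingertips, seen at x≈315 and x≈390. I'll narrow the gap to about 13 mm and sweep the peg round the arc, still pushing rather than gripping.

Call:
{"api": "jog_arm", "payload": {
  "series": [
    [[-0.007, 0, 0, 0, 0, 0], [-0.007, 0, 0, 0, 0, 0], [-0.0086, 0.014, 0, 0, 0, 0.0588], [-0.0124, 0.0275, 0, 0, 0, 0.1143], [-0.0184, 0.04, 0, 0, 0, 0.17], [-0.0265, 0.0514, 0, 0, 0, 0.2254], [-0.0365, 0.0611, 0, 0, 0, 0.281], [-0.048, 0.069, 0, 0, 0, 0.3366], [-0.0607, 0.0748, 0, 0, 0, 0.392], [-0.0607, 0.0748, 0, 0, 0, 0.392]]
  ],
  "grip": 0.15,
  "squeeze": 5
}}

```text
clock: 4.45
position: [0.6077, 0.0456, 0.073]
orientation: [-0.0, 0.985, 0.17, 0.0]
contact_force: [1.3, 1.7, -1.0]
gripper_width: 0.0132
grasp_force: 1.1
```

```bash
python3 -c "
from h import *
go((24,-1.5,73,-90),(24,-1.5,120,-90))"
```

```text
t 4.45 box mm [24.1  0.8 73. ] phi -89.9 F [ 1.3  1.7 -1. ] grip 0.0132
[np.float64(-0.0005), np.float64(0.0076), np.float64(-0.0001), np.float64(-0.0001), np.float64(-0.0002), np.float64(0.0007)]
[np.float64(-0.0004), np.float64(0.0076), np.float64(-0.1568), np.float64(-0.0001), np.float64(-0.0002), np.float64(0.0007)]
```

Call:
{"api": "jog_arm", "payload": {
  "series": [
    [[0, 0.007, 0, 0, 0, 0], [0, 0.007, 0, 0, 0, 0], [0, 0.007, 0, 0, 0, 0], [0, 0.003, 0, 0, 0, 0], [0, 0.003, -0.1, 0, 0, 0], [0, 0.003, -0.2, 0, 0, 0], [0, 0.2, -0.3, 0, 0, 0], [0, 0.4, -0.3, 0, 0, 0], [0, 0.6, -0.3, 0, 0, 0], [0, 0.6, -0.3, 0, 0, 0]]
  ]
}}

```text
clock: 5.7
position: [0.6671, -0.1333, 0.1618]
orientation: [0.002, 0.986, 0.165, -0.001]
contact_force: [-0.9, 0.5, -0.6]
gripper_width: 0.0132
grasp_force: 0.0
```

```bash
cat > disc.py <<'E'
from h import *
import sys
go((0,-200,120,-90),(0,-200,70,-90))
im=cap('side')
def near(im,lo,hi,box):
    P=world(im); L=np.stack([(P[...,:2]-O)@ex,(P[...,:2]-O)@ey,P[...,2]],-1)*1e3
    m=(L[...,2]>lo)&(L[...,2]<hi)&(L[...,0]>box[0])&(L[...,0]<box[1])&(L[...,1]>box[2])&(L[...,1]<box[3]); return L[m]
u,v=251,212; cv2.imwrite(f'pics/{sys.argv[1]}.png',cv2.resize(im['pixels'][v-45:v+30,u-50:u+50,::-1],None,fx=8,fy=8,interpolation=cv2.INTER_CUBIC))
t=cap('top')
for n,i in(('side',im),('top',t)):
    for nm,a in(('peg',(78,100,-40,40,-40,40)),('tab',(80,100,-30,30,-195,-50))):
        q=near(i,a[0],a[1],a[2:]); print(n,nm,len(q),q.mean(0).round(1) if len(q) else '',(q.min(0).round(1),q.max(0).round(1)) if len(q) else '')
E
python3 disc.py s3
```

```text
t 5.7 box mm [  20.6 -187.6  161.8] phi -90.5 F [-0.9  0.5 -0.6] grip 0.0132
[np.float64(-0.068), np.float64(0.0414), np.float64(0.1396), np.float64(0.001), np.float64(0.001), np.float64(-0.0027)]
[np.float64(-0.0675), np.float64(0.0408), np.float64(0.3062), np.float64(0.001), np.float64(0.001), np.float64(-0.0027)]
side peg 11 [22.2  2.3 84.3] (array([17.7, -3.2, 78.9]), array([26.9,  6.5, 90.1]))
side tab 28 [  -3.  -170.2   86.8] (array([ -16.2, -180. ,   80.5]), array([  10. , -161.7,   93.4]))
top peg 10 [23.8 -0.2 88.3] (array([19.5, -3.4, 84.1]), array([26.8,  3.4, 96.5]))
top tab 0
```

View pics/s3.png

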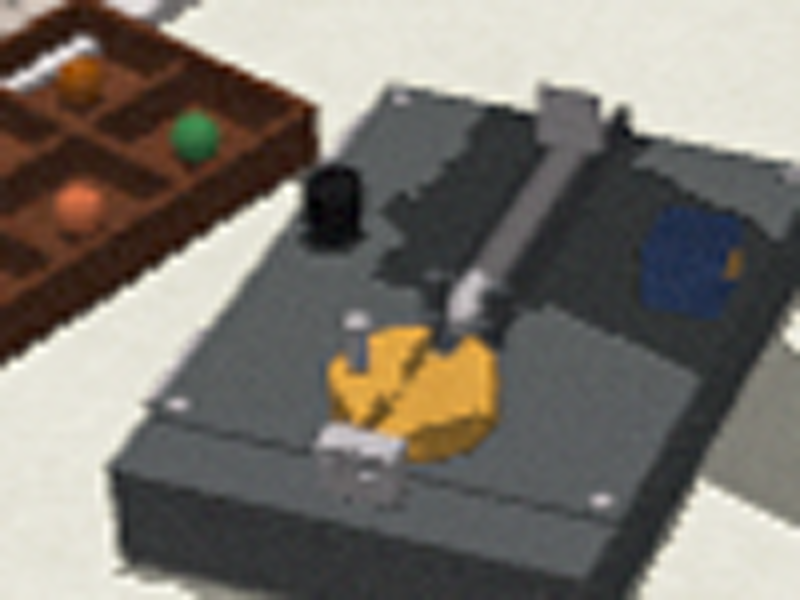

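The side view shows the slot running from (430,335) to (372,418), in line with the bolt (570,140)→(467,310) and the keeper (362,440). The peg measures (23.8, -0.2), so the disc angle is about 0. Next I'll go behind the tab with the fingers shut.

Call:
{"api": "jog_arm", "payload": {
  "series": [
    [[-0.068, 0.06, 0.1, 0.001, 0.001, -0.0027], [-0.068, 0.06, 0.15, 0.001, 0.001, -0.0027], [-0.068, 0.06, 0.2, 0.001, 0.001, -0.0027], [-0.068, 0.06, 0.25, 0.001, 0.001, -0.0027], [-0.068, 0.06, 0.28, 0.001, 0.001, -0.0027], [-0.068, 0.06, 0.304, 0.001, 0.001, -0.0027], [-0.068, 0.06, 0.304, 0.001, 0.001, -0.0027]]
  ],
  "grip": 0
}}

```text
clock: 6.68
position: [0.6542, -0.1486, 0.0712]
orientation: [-0.002, 0.985, 0.173, 0.001]
contact_force: [0.1, -0.8, -0.7]
gripper_width: 0.0007
grasp_force: 0.0
```

```bash
python3 -c "
from h import *
go(*[(0,y,70,-90) for y in (-200,-190,-180,-170,-120)])"
```

```text
t 6.67 box mm [   3.4 -197.8   71.2] phi -89.5 F [ 0.1 -0.8 -0.7] grip 0.0007
[np.float64(-0.0114), np.float64(0.0073), np.float64(0.0041), np.float64(-0.0011), np.float64(-0.0009), np.float64(0.0029)]
[np.float64(-0.0111), np.float64(-0.026), np.float64(0.0042), np.float64(-0.0011), np.float64(-0.0009), np.float64(0.0029)]
[np.float64(-0.0108), np.float64(-0.0593), np.float64(0.0043), np.float64(-0.0011), np.float64(-0.0009), np.float64(0.0029)]
[np.float64(-0.0105), np.float64(-0.0927), np.float64(0.0044), np.float64(-0.0011), np.float64(-0.0009), np.float64(0.0029)]
[np.float64(-0.009), np.float64(-0.2593), np.float64(0.005), np.float64(-0.0011), np.float64(-0.0009), np.float64(0.0029)]
```

Call:
{"api": "jog_arm", "payload": {
  "series": [
    [[0, 0, 0, 0, 0, 0], [0, 0, 0, 0, 0, 0]]
  ]
}}

```text
clock: 6.92
position: [0.6547, -0.1488, 0.0722]
orientation: [-0.002, 0.985, 0.173, 0.002]
contact_force: [-0.5, 0.3, 0.9]
gripper_width: 0.0008
grasp_force: 0.0
```

```bash
python3 -c "
from h import *
go(*[(0,y,69.5,-90) for y in (-200,-190,-180,-170,-120)])"
```

```text
t 6.92 box mm [   3.8 -198.1   72.2] phi -89.5 F [-0.5  0.3  0.9] grip 0.0008
[np.float64(-0.0126), np.float64(0.0062), np.float64(0.009), np.float64(-0.0008), np.float64(-0.0012), np.float64(0.0028)]
[np.float64(-0.0123), np.float64(-0.0271), np.float64(0.0091), np.float64(-0.0008), np.float64(-0.0012), np.float64(0.0028)]
[np.float64(-0.012), np.float64(-0.0605), np.float64(0.0092), np.float64(-0.0008), np.float64(-0.0012), np.float64(0.0028)]
[np.float64(-0.0117), np.float64(-0.0938), np.float64(0.0092), np.float64(-0.0008), np.float64(-0.0012), np.float64(0.0028)]
[np.float64(-0.0103), np.float64(-0.2605), np.float64(0.0097), np.float64(-0.0008), np.float64(-0.0012), np.float64(0.0028)]
```

Call:
{"api": "jog_arm", "payload": {
  "series": [
    [[-0.012, 0, 0.008, -0.001, -0.001, 0.003], [-0.012, -0.01, 0.009, -0.001, -0.001, 0.003], [-0.012, -0.025, 0.009, -0.001, -0.001, 0.003], [-0.012, -0.04, 0.009, -0.001, -0.001, 0.003], [-0.012, -0.055, 0.009, -0.001, -0.001, 0.003], [-0.012, -0.07, 0.009, -0.001, -0.001, 0.003], [-0.012, -0.08, 0.009, -0.001, -0.001, 0.003], [-0.012, -0.09, 0.009, -0.001, -0.001, 0.003], [-0.012, -0.1, 0.009, -0.001, -0.001, 0.003], [-0.012, -0.11, 0.009, -0.001, -0.001, 0.003]]
  ]
}}

```text
clock: 8.18
position: [0.6397, -0.1188, 0.0691]
orientation: [0.0, 0.986, 0.169, 0.0]
contact_force: [-0.3, -1.1, -0.5]
gripper_width: 0.0004
grasp_force: 0.5
```

```bash
python3 disc.py s4; python3 -c "
from h import *
go((0,-120,70,-90),(0,-81,70,-90))"
```

```text
t 8.18 box mm [  -0.4 -164.8   69.1] phi -90.0 F [-0.3 -1.1 -0.5] grip 0.0004
[np.float64(0.0015), np.float64(0.1172), np.float64(-0.1698), np.float64(0.0001), np.float64(0.0), np.float64(-0.0001)]
[np.float64(0.0015), np.float64(0.1172), np.float64(-0.0031), np.float64(0.0001), np.float64(0.0), np.float64(-0.0001)]
side peg 10 [22.2  2.3 84.4] (array([16.2, -4.3, 78.5]), array([28.1,  7.3, 90.2]))
side tab 30 [  -4.9 -152.3   86.2] (array([ -15.4, -171.7,   80.2]), array([  12.5, -140.4,   99.5]))
top peg 11 [23.4  0.  87.5] (array([19.6, -3.5, 80.6]), array([28.6,  3.5, 95.5]))
top tab 1 [ -9.9 -54.4  81.5] (array([ -9.9, -54.4,  81.5]), array([ -9.9, -54.4,  81.5]))
t 8.28 box mm [  -0.3 -164.4   69.1] phi -90.0 F [ 0.4 -0.1  0.1] grip 0.0007
[np.float64(0.0009), np.float64(-0.148), np.float64(-0.0031), np.float64(-0.0001), np.float64(-0.0), np.float64(0.0)]
[np.float64(0.0009), np.float64(-0.278), np.float64(-0.003), np.float64(-0.0001), np.float64(-0.0), np.float64(0.0)]
```

View pics/s4.png

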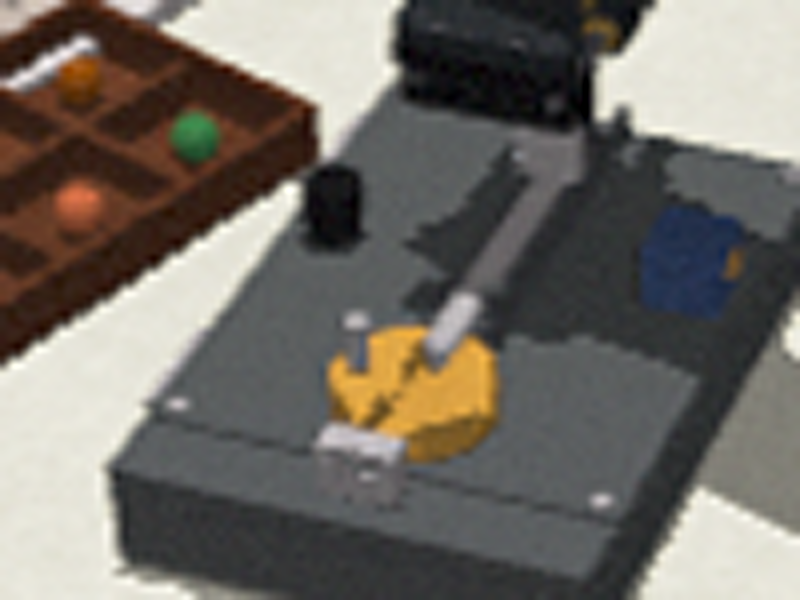

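The tab has moved and the nose at (435,350) is entering the slot, with force near zero and the peg still at y≈0. Continuing.

Call:
{"api": "jog_arm", "payload": {
  "series": [
    [[0, -0.015, 0, 0, 0, 0], [0, -0.03, 0, 0, 0, 0], [0, -0.045, 0, 0, 0, 0], [0, -0.06, 0, 0, 0, 0], [0, -0.075, 0, 0, 0, 0], [0, -0.09, 0, 0, 0, 0], [0, -0.105, 0, 0, 0, 0], [0, -0.12, 0, 0, 0, 0], [0, -0.13, 0, 0, 0, 0], [0, -0.14, 0, 0, 0, 0]]
  ]
}}

```text
clock: 9.52
position: [0.6257, -0.0792, 0.0691]
orientation: [0.0, 0.986, 0.169, 0.0]
contact_force: [0.8, -1.3, -0.0]
gripper_width: 0.0005
grasp_force: 0.7
```

```bash
python3 disc.py s5
```

```text
t 9.53 box mm [  -0.4 -122.9   69.1] phi -90.0 F [ 0.8 -1.3 -0. ] grip 0.0005
[np.float64(0.0014), np.float64(0.2571), np.float64(-0.1697), np.float64(0.0001), np.float64(-0.0), np.float64(-0.0002)]
[np.float64(0.0014), np.float64(0.257), np.float64(-0.0031), np.float64(0.0001), np.float64(-0.0), np.float64(-0.0002)]
side peg 11 [21.7  3.4 85.2] (array([15.8, -2.2, 79.6]), array([27.1,  9.3, 88.6]))
side tab 31 [  -7.6 -110.7   87. ] (array([ -15.2, -131.7,   80.3]), array([ 10.1, -99.8,  98.2]))
top peg 11 [23.5  0.  87.4] (array([19.4, -3.5, 81.7]), array([27.9,  3.5, 91.6]))
top tab 0
```

View pics/s5.png

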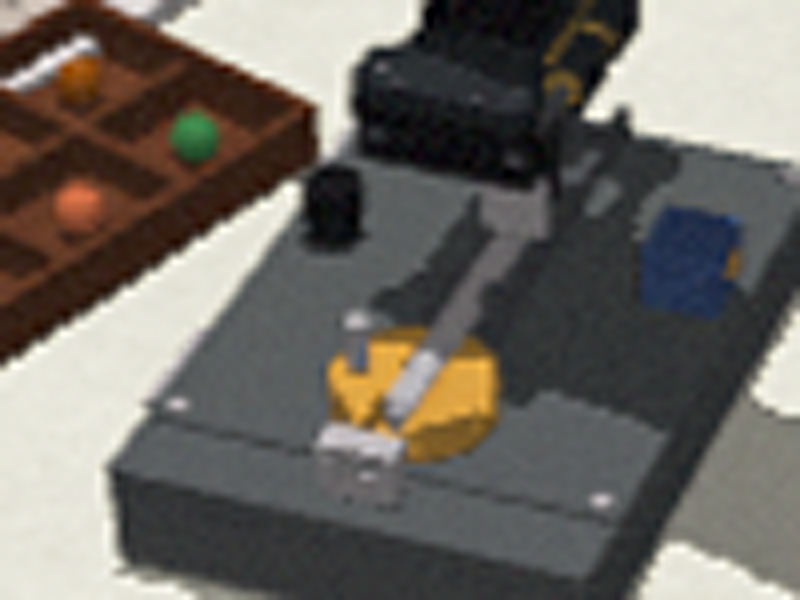

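The bolt lies in the slot, with its nose at (395,410) just short of the keeper and about 42 mm left to go. Force is still about 1 N and the peg has not moved.

Call:
{"api": "jog_arm", "payload": {
  "series": [
    [[0, -0.012, 0, 0, 0, 0], [0, -0.024, 0, 0, 0, 0], [0, -0.036, 0, 0, 0, 0], [0, -0.048, 0, 0, 0, 0], [0, -0.06, 0, 0, 0, 0], [0, -0.072, 0, 0, 0, 0], [0, -0.084, 0, 0, 0, 0], [0, -0.096, 0, 0, 0, 0], [0, -0.108, 0, 0, 0, 0], [0, -0.115, 0, 0, 0, 0]]
  ]
}}

```text
clock: 10.88
position: [0.6143, -0.0465, 0.0692]
orientation: [0.0, 0.986, 0.169, 0.0]
contact_force: [1.1, -3.7, 1.9]
gripper_width: 0.0003
grasp_force: 1.8
```

Call:
{"api": "jog_arm", "payload": {
  "series": [
    [[0, -0.004, 0, 0, 0, 0], [0, -0.008, 0, 0, 0, 0], [0, -0.012, 0, 0, 0, 0], [0, -0.015, 0, 0, 0, 0], [0, -0.018, 0, 0, 0, 0], [0, -0.02, 0, 0, 0, 0]]
  ]
}}

```text
clock: 11.62
position: [0.6124, -0.0411, 0.0691]
orientation: [0.0, 0.986, 0.169, 0.0]
contact_force: [1.1, -3.3, 3.9]
gripper_width: 0.0006
grasp_force: 2.1
```

```bash
python3 -c "
from h import *
go((0,-81,70,-90))"
```

```text
t 11.62 box mm [ -0.3 -82.5  69.1] phi -90.0 F [ 1.1 -3.3  3.9] grip 0.0006
[np.float64(0.0011), np.float64(-0.0049), np.float64(-0.0031), np.float64(0.0001), np.float64(-0.0), np.float64(-0.0001)]
```

Call:
{"api": "jog_arm", "payload": {
  "series": [
    [[0, -0.003, 0, 0, 0, 0], [0, -0.005, 0, 0, 0, 0], [0, -0.007, 0, 0, 0, 0], [0, -0.007, 0, 0, 0, 0]]
  ]
}}

```text
clock: 12.12
position: [0.6116, -0.039, 0.069]
orientation: [0.0, 0.986, 0.169, 0.0]
contact_force: [2.0, -3.4, 3.4]
gripper_width: 0.0007
grasp_force: 2.0
```

Call:
{"api": "jog_arm", "payload": {
  "series": [
    [[0, -0.003, 0, 0, 0, 0], [0, -0.005, 0, 0, 0, 0], [0, -0.007, 0, 0, 0, 0], [0, -0.007, 0, 0, 0, 0]]
  ]
}}

```text
clock: 12.62
position: [0.6109, -0.037, 0.069]
orientation: [-0.0, 0.986, 0.169, -0.0]
contact_force: [0.9, -3.4, 3.6]
gripper_width: 0.0008
grasp_force: 2.0
```

Call:
{"api": "jog_arm", "payload": {
  "series": [
    [[0, -0.003, 0, 0, 0, 0], [0, -0.006, 0, 0, 0, 0], [0, -0.009, 0, 0, 0, 0], [0, -0.009, 0, 0, 0, 0]]
  ]
}}

```text
clock: 13.12
position: [0.6099, -0.0343, 0.069]
orientation: [-0.0, 0.986, 0.169, -0.0]
contact_force: [1.2, -3.4, 3.8]
gripper_width: 0.0004
grasp_force: 1.8
```

```bash
python3 disc.py s6
```

```text
t 13.12 box mm [ -0.4 -75.3  69. ] phi -90.0 F [ 1.2 -3.4  3.8] grip 0.0004
[np.float64(0.0013), np.float64(0.4156), np.float64(-0.1701), np.float64(-0.0), np.float64(0.0), np.float64(-0.0001)]
[np.float64(0.0013), np.float64(0.4157), np.float64(-0.0034), np.float64(-0.0), np.float64(0.0), np.float64(-0.0001)]
side peg 12 [21.5  3.8 84.8] (array([17.3, -6.2, 80.4]), array([27.2, 10.4, 90.5]))
side tab 24 [ -9.4 -66.9  87.7] (array([-14.7, -83.5,  80. ]), array([ 10.3, -53.2,  99.7]))
top peg 0  
top tab 0
```

View pics/s6.png

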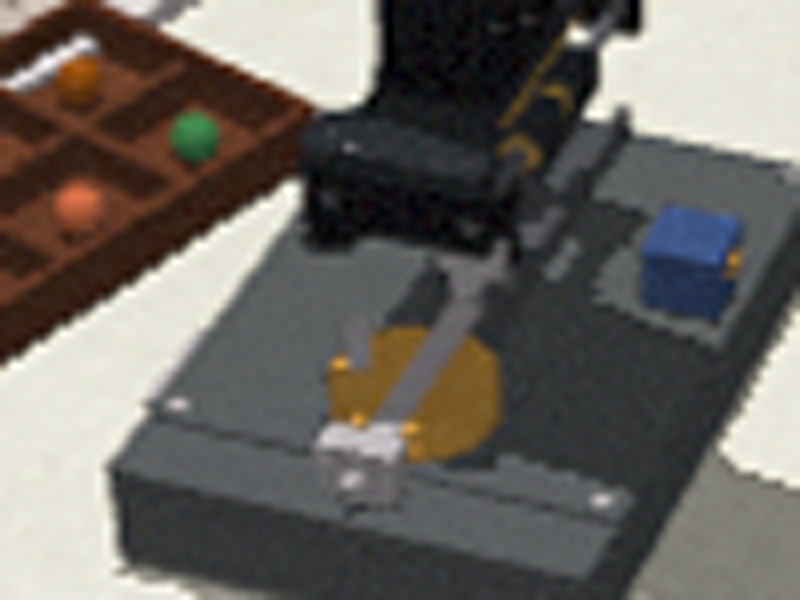

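The bolt lies through the slot and under the keeper at (360,440), and its tab at (470,270) has nearly reached the stops. I'll keep pushing in millimetre steps until the force rises.

Call:
{"api": "jog_arm", "payload": {
  "series": [
    [[0, -0.003, 0, 0, 0, 0], [0, -0.006, 0, 0, 0, 0], [0, -0.009, 0, 0, 0, 0], [0, -0.009, 0, 0, 0, 0]]
  ]
}}

```text
clock: 13.72
position: [0.6097, -0.0339, 0.0691]
orientation: [0.001, 0.986, 0.168, 0.0]
contact_force: [4.2, -8.1, 1.6]
gripper_width: 0.0005
grasp_force: 4.5
```

Call:
{"api": "jog_arm", "payload": {
  "series": [
    [[0, -0.003, 0, 0, 0, 0], [0, -0.005, 0, 0, 0, 0], [0, -0.007, 0, 0, 0, 0], [0, -0.007, 0, 0, 0, 0]]
  ]
}}

```text
clock: 14.22
position: [0.6096, -0.0338, 0.0692]
orientation: [0.002, 0.986, 0.167, 0.001]
contact_force: [7.2, -12.2, 0.4]
gripper_width: 0.0007
grasp_force: 7.0
```

Call:
{"api": "jog_arm", "payload": {
  "series": [
    [[0, -0.005, 0, 0, 0, 0], [0, -0.008, 0, 0, 0, 0], [0, -0.008, 0, 0, 0, 0], [0, 0.02, 0, 0, 0, 0], [0, 0.06, 0, 0, 0, 0], [0, 0.06, -0.15, 0, 0, 0], [0, 0.06, -0.3, 0, 0, 0], [0, 0.2, -0.5, 0, 0, 0], [0, 0.4, -0.5, 0, 0, 0], [0, 0.6, -0.5, 0, 0, 0]]
  ]
}}

```text
clock: 15.48
position: [0.6686, -0.1991, 0.2204]
orientation: [0.0, 0.986, 0.17, 0.001]
contact_force: [0.8, -0.1, -0.4]
gripper_width: 0.0004
grasp_force: 0.0
```

Call:
{"api": "jog_arm", "payload": {
  "series": [
    [[0, 0.3, 0, 0, 0, 0], [0, 0.3, 0, 0, 0, 0], [0, 0.3, 0, 0, 0, 0]]
  ]
}}

```text
clock: 15.85
position: [0.6971, -0.2852, 0.2171]
orientation: [-0.001, 0.986, 0.167, -0.001]
contact_force: [-0.4, 1.1, -0.5]
gripper_width: 0.0006
grasp_force: 0.0
```

```bash
python3 disc.py s7
python3 - <<'E'
from h import *
im=dict(np.load('top.npz'));T=np.linalg.inv(im['cam_to_world'])@np.r_[w(0,-20,70),1]; uv=(im['K']@T[:3])[:2]/T[2]; u,v=map(int,uv)
a=cv2.resize(im['pixels'][v-30:v+30,u-40:u+40,::-1],(800,600),interpolation=cv2.INTER_CUBIC)
b=cv2.imread('pics/s7.png'); cv2.imwrite('pics/f.png',np.hstack([cv2.resize(a,(400,300)),cv2.resize(b[150:550,200:650],(400,300))]))
P=world(im); L=np.stack([(P[...,:2]-O)@ex,(P[...,:2]-O)@ey,P[...,2]],-1)*1e3
q=L[(L[...,2]>84)&(abs(L[...,0])<16)&(L[...,1]<-30)&(L[...,1]>-200)]; print('tab',len(q),q.mean(0).round(1),q.min(0).round(1),q.max(0).round(1))
E
```

```text
t 15.85 box mm [  -1.6 -340.9  217.1] phi -90.2 F [-0.4  1.1 -0.5] grip 0.0006
[np.float64(0.0046), np.float64(-0.4694), np.float64(0.3245), np.float64(-0.0005), np.float64(0.0006), np.float64(-0.001)]
[np.float64(0.0049), np.float64(-0.4691), np.float64(0.4912), np.float64(-0.0005), np.float64(0.0006), np.float64(-0.001)]
side peg 12 [22.1  3.1 84.1] (array([18.6, -4.8, 78.1]), array([27.1,  8.2, 90.8]))
side tab 35 [ -1.8 -57.7  86.6] (array([-16.9, -66.9,  80.2]), array([ 12.7, -51.2,  93.3]))
top peg 11 [23.9 -0.6 86.8] (array([19.8, -5.3, 79.6]), array([28.9,  3.5, 89.4]))
top tab 32 [ -1.  -61.6  90.5] (array([-13.9, -65.4,  81. ]), array([ 12.5, -57.8,  94.1]))
tab 31 [ -0.6 -61.5  90.8] [-13.9 -65.4  86.5] [ 12.5 -57.8  94.1]
```

View pics/f.png

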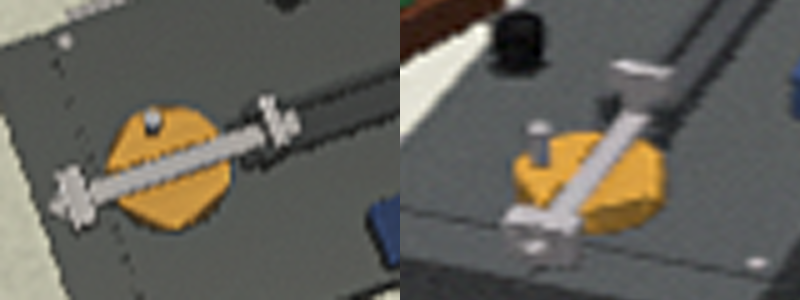

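The bolt runs from its tab at (278,120) through the slot and under the keeper at (75,195), with the nose out the far side. The tab measures y = -61.5 against a home of -62, and the robot is clear of everything. Handing in.

```bash
python3 -c "
from h import *
print(robot.sign_off())"
```

```text
the job is handed in; nothing more can be done
None
```

The strongbox is locked and the job is handed in: the bolt runs through the disc's slot and under the keeper, with its tab against the stops (measured at y = -61.5 mm, home is -62). The arm is clear, and the clock read 15.9 s of the 48 s allowed.

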